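Turn the test coupon over on the turning ramp

TASK

Turn the long steel coupon over: pick it up level from its stand, hold it squarely across the middle of the turning ramp's top edge with about two thirds of its length over the tray, and let it drop from a few centimetres so that the edge flips it and it comes to rest in the tray with its engraved underside up. Do not turn it over with the gripper, and leave the square coupon where it lies.

Things in the scene. Friction and masses are not known exactly. Their poses are not given: they have to be found in the camera images.
- coupon_long: Plain steel plate 50 x 80 x 5 mm, 0.12 kg, level on a pedestal (26 x 46 mm) of a black plastic stand, overhanging it all round, underside 22 mm above the table; the stand's base below it is 6 mm thick. Origin: centre of its underside at the start; x along the 50 mm width, y along the 80 mm length, z up at the start (down once turned over). A thin frame is engraved on the underside.
- coupon_square: Plain steel plate 50 x 50 x 5 mm at the same height on the stand's other pedestal, 118 mm from the long one, beside its long side; which of the two pedestals varies. It must stay there. Origin: centre of its underside, z up.
- turner: Bare aluminium turning ramp, fixed. Tray 130 (x) by 200 mm (y) outside, floor and walls 4 mm thick, walls 14 mm high. At the -y end a sheet 104 mm wide rises from the floor and leans over the tray towards +y; below it the tray is open. Origin: centre of the tray's underside, on the table; z up, y from the ramp to the far end of the tray.
- turner_edge (a point): Middle of the top of the ramp's edge, a round bar 6 mm thick along the turner's x, 95 mm above the table, 40 mm to -y of the turner's origin; same axes. A level coupon let go 20 to 50 mm above it, length along y, centre 8 to 24 mm to +y of it, flips half a turn into the tray; farther than 30 mm it may not.

How it is judged (in metres and radians):
On the way:
1. the long coupon is held level above the edge of the ramp, plain face still up (height (world z) of coupon_long above 0.097 m and angle between coupon_long's own z axis and vertical below 0.35 rad and horizontal distance between coupon_long and turner_edge below 0.05 m and contact force between the fingers and coupon_long above 0.5 N), for 0.1 s.
At the end, for the whole second after the job is handed in: The long coupon lies at rest on the tray floor of the turner, upside down (engraved face up) and level within 10 degrees; the square coupon is within 20 mm of where it started (angle between coupon_long's own z axis and vertical above 2.967 rad and z of coupon_long in the frame of turner below 0.025 m and x of coupon_long in the frame of turner between -0.065 and 0.065 m and y of coupon_long in the frame of turner between -0.1 and 0.1 m and linear speed of coupon_long below 0.02 m/s and distance of coupon_square from where it was at the start of the episode below 0.02 m); the robot touches nothing.
It fails at once if the long coupon is turned over by the gripper: touched by the fingers with more than 3 N while it is tilted more than 50 degrees (angle between coupon_long's own z axis and vertical above 0.87 rad and contact force between the fingers and coupon_long above 3 N).
It fails at once if the square coupon is moved 20 mm or more (distance of coupon_square from where it was at the start of the episode above 0.02 m).
It also fails if it takes over 38 s, if anything falls off the work surface, if the arm or the gripper's body presses on something with over 40 N, if the wrist force passes 120 N, or if a joint passes its speed limit or range.

ROBOT

A 7-joint arm with a two-finger parallel gripper is mounted at the origin on a cart in front of the work surface, level with it; the furniture and walls round the work are solid. World frame = base frame: x ahead of the robot, y to its left, z up, the work surface at z = 0. Lengths are in mm, angles in degrees, forces in N, time in s.
With the tool pointing down it reaches from about 375 to 925 mm from the base axis. Payload 3.1 kg.
Tool frame: the origin (TCP) lies midway between the tips of the shut fingers; the grasp point (between the pads) lies 19 mm behind it; z points along the fingers, y is the line along which they close (so a half turn about z gives the same grasp; the last joint's range is limited). The gripper opens to 85 mm and grips with 20 to 120 N. Pads are 22 mm wide; open, the fingers measure 114 mm over their backs; the gripper's body (76 mm by 85 mm) begins 54 mm behind the grasp point. The pads swing forward as they close: fully open they stand 13 mm farther back than shut.
Start: joints at [-74.702, 21.939, 2.515, 91.553, -1.026, 66.532, -2.859], TCP at [231.873, 607.237, 197.069] pointing down, gripper open.
Joint ranges: [-149.38, 149.38], [-23.57, 123.04], [-84.95, 90], [0, 143.3], [-89.99, 269.99], [3.08, 112.72], [-163.45, 163.45]. Speed limits (degrees/s): [159.86, 159.86, 180, 180, 180, 180, 180].

INTERFACE

Orientations are given as a 3x3 rotation matrix whose columns are the frame's x, y, z axes.
In Python, from rig import robot, grab_frame, models gives the robot as it stands. The module is installed in compiled form; this text tells all that it offers.
- The arm moves only by the tool drive_tool, never from a script. Its argument "moves" is a list of rows, each an object of numbers: "dx", "dy", "dz": the shift along the tool's x, y, z in m; "wx", "wy", "wz": the turn, a rotation vector about the tool's x, y, z in degrees. A call has 1 to 20 rows; each row shifts and turns the commanded pose from where the row before left it, along the tool's axes as they then stand; what a row does not reach is not made up. A row lasts 1/8 s, in which the tool goes at most 62.5 mm and 10.7 degrees, less where a joint would pass 70% of its speed; a pose out of reach is approached as far as the arm can. A call with a gripper value outside its range is refused whole. "jaw" is the closure, from -1 (fully open) to 1 (shut), set as the call begins (left out, the last holds). The fingers move at their own pace and stop on an object; "newtons" is the grip in N (left out, the last holds). Time passes only in rows, so rows that do not move let the fingers close. It gives the time, the measured TCP pose, the force, the opening and the grip force at its end, in the units of the state.
- robot.state(): the state, without advancing time (a new reading comes with each control period).
- grab_frame(name): name is "scene" or "top" or "wrist"; returns a dict with "image" (400x640x3 uint8, red, green, blue), "fx", "fy", "cx", "cy" (pixels), "R" (3x3) and "t" (3): a world point X has camera coordinates R X + t. Camera axes: x right, y down, z forward; pixel columns grow to the right and rows downward; lengths in mm; the calibration is good to about 2 mm. A picture is of the moment at which its call begins. There is no depth.
- robot.sign_off(): hands the job in; it is judged then, once.
Trained networks look in a picture, given as the dict that the camera call returned (one of the last four; its "shot" number tells which), for a name from the list of things; names that differ only in an ending like _2 or _b are one class to them, and where a whole thing is asked for, a point or a joint stands for the part that bears it (a point fixed in the world has none). Each returns a list of dicts, best first, with "conf" (0 to 1); they miss things now and then, are a little off and sometimes report something else, mostly with a low value. They report only what shows in the picture. A call takes as long as a camera call.
- models.recognise(picture, thing): "extent" ([left, top, right, bottom] in pixels, round what is visible of it).
- models.spot_point(picture, thing): "xy" ([column, row] in pixels: a listed point, or the origin of a listed thing).
The state is a dict: "time_s": time; "joint_positions": joint angles; "dq": joint speeds; "joint_torque": joint torques, N m; "tool_pos": TCP position; "eef_rot": TCP orientation; "force": force on the tool from outside, world axes, zero at the start; "torque": the same for the moment, N m; "width": finger opening in mm; "grip_force": force on a finger pad.
Only numpy, scipy, OpenCV 4.12 (cv2) and the standard library are available. Lean on these libraries where they do the work, as an engineer would, in place of code of your own. Each camera call takes 0.05 s, during which the arm holds its last target. There are 200 camera calls.

## Working session

There is one attempt and no reset: what is moved stays moved. The work goes in short steps, Python scripts to look and compute and a tool call to move; the robot and the scene stay as the last step left them, time stands still between calls to the robot, and variables do not carry over. Pictures are saved under pics/ and viewed, at most 10 in all, crops included, and the job is handed in when it is done.

Besides the shell and the picture viewer there is one more tool, called after "Call:" as name(argument=value, ...), one argument or row to a line, values as JSON. drive_tool: Moves the arm, as the interface text tells. Its arguments: {"type":"object","properties":{"moves":{"type":"array","items":{"type":"object","properties":{"dx":{"type":"number"},"dy":{"type":"number"},"dz":{"type":"number"},"wx":{"type":"number"},"wy":{"type":"number"},"wz":{"type":"number"}}}},"jaw":{"type":"number"},"newtons":{"type":"number"}},"required":["moves"]}

```bash
mkdir -p pics; cat > h.py <<'E'
import numpy as np, cv2
from rig import robot, grab_frame, models
def ray(f,uv):
    R=np.array(f['R']);t=np.array(f['t'])
    d=R.T@np.array([(uv[0]-f['cx'])/f['fx'],(uv[1]-f['cy'])/f['fy'],1.]);return -R.T@t,d
def onz(f,uv,z):
    c,d=ray(f,uv);return c+d*(z-c[2])/d[2]
def tri(obs):
    A=np.zeros((3,3));b=np.zeros(3)
    for f,uv in obs:
        c,d=ray(f,uv);d=d/np.linalg.norm(d);P=np.eye(3)-np.outer(d,d);A+=P;b+=P@c
    return np.linalg.solve(A,b)
def save(f,n): cv2.imwrite('pics/'+n,f['image'][:,:,::-1])
E
python3 - <<'E'
from h import *
np.set_printoptions(precision=1,suppress=True)
F={}
for n in ['scene','top','wrist']:
    f=F[n]=grab_frame(n);save(f,n+'0.png');print(n,'cam',ray(f,(0,0))[0])
    for th in ['coupon_long','coupon_square','turner','turner_edge']:
        print(th,[(np.round(r['xy']),round(r['conf'],2)) for r in models.spot_point(f,th)[:2]],[(np.round(r['extent']),round(r['conf'],2)) for r in models.recognise(f,th)[:2]])
cv2.imwrite('pics/st.png',cv2.resize(np.vstack([F['scene']['image'],F['top']['image']])[:,:,::-1],(480,600)))
print(robot.state()['eef_rot'])
E
```

```text
scene cam [ 130.4 -285.2  735.7]
coupon_long [(array([390., 245.]), 0.7)] [(array([364., 229., 411., 264.]), 0.68)]
coupon_square [(array([351., 284.]), 0.68), (array([389., 248.]), 0.31)] [(array([334., 269., 373., 305.]), 0.93)]
turner [(array([274., 198.]), 0.74), (array([284., 174.]), 0.37)] [(array([221., 156., 331., 237.]), 0.62)]
turner_edge [(array([285., 174.]), 0.78)] [(array([218., 154., 334., 238.]), 0.69)]
top cam [395.1 103.9 915. ]
coupon_long [(array([398., 166.]), 0.95)] [(array([372., 149., 422., 184.]), 0.69)]
coupon_square [(array([406., 232.]), 0.69)] [(array([390., 217., 422., 252.]), 0.84)]
turner [(array([249., 211.]), 0.62)] [(array([184., 167., 305., 256.]), 0.83)]
turner_edge [(array([262., 202.]), 0.68)] [(array([186., 167., 309., 260.]), 0.75), (array([389., 216., 426., 255.]), 0.33)]
wrist cam [162.8 633.  373.8]
coupon_long [] []
coupon_square [] []
turner [(array([164., 388.]), 0.91)] [(array([122., 367., 168., 400.]), 0.66)]
turner_edge [] [(array([124., 368., 169., 400.]), 0.77)]
[[-0.9  0.4 -0. ]
 [ 0.4  0.9  0. ]
 [ 0.  -0.  -1. ]]
```

View pics/top0.png

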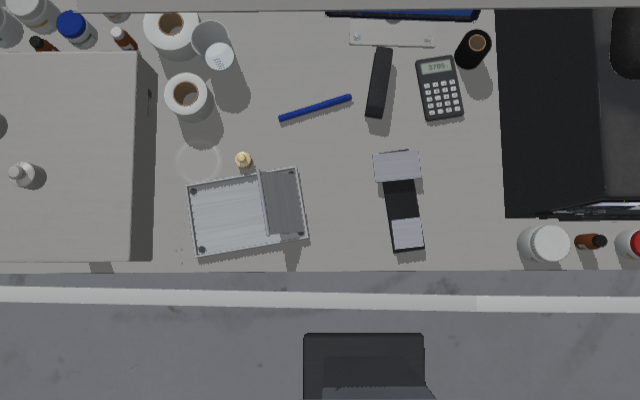

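View pics/scene0.png

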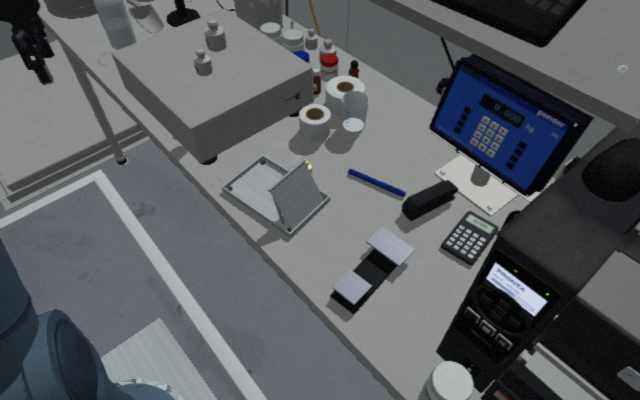

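The top view shows the long coupon at about (398,166), the square one at (406,234), and the turner at (248,211) with its ramp edge near column 262 and the tray to the left. A small brass weight stands beside the tray at (243,160). The scene view agrees. Next I refine these by segmentation and triangulation.

```bash
python3 - <<'E'
from h import *
np.set_printoptions(precision=1,suppress=True)
T=grab_frame('top');S=grab_frame('scene')
P=lambda f,th:models.spot_point(f,th)[0]['xy']
for th in ['coupon_long','coupon_square','turner','turner_edge']:
    print(th,tri([(T,P(T,th)),(S,P(S,th))]))
def rect(f,box,seed):
    g=cv2.medianBlur(f['image'],3)
    m=np.zeros((402,642),np.uint8)
    cv2.floodFill(g.copy(),m,seed,0,(7,)*3,(7,)*3,4|(255<<8)|cv2.FLOODFILL_MASK_ONLY|cv2.FLOODFILL_FIXED_RANGE)
    m=m[1:-1,1:-1]; c=max(cv2.findContours(m,0,1)[0],key=cv2.contourArea)
    r=cv2.minAreaRect(c);print('area',cv2.contourArea(c),r);return cv2.boxPoints(r),c
for nm,s in [('long',(398,166)),('sq',(406,234))]:
    b,c=rect(T,None,s); W=np.array([onz(T,p,27) for p in b]);print(nm,W[:,:2].tolist(),[np.linalg.norm(W[i]-W[i-1]) for i in range(4)],W.mean(0))
crop=cv2.resize(T['image'][140:265,170:440,::-1],None,fx=2.96,fy=2.96,interpolation=cv2.INTER_CUBIC);cv2.imwrite('pics/c1.png',crop)
E
```

```text
coupon_long [549.2 -19.1  25.9]
coupon_square [437.6 -29.4  28.9]
turner [481.3 249.5  -5.5]
turner_edge [481.2 203.5  96.6]
area 5252.5 ((364.4332275390625, 157.83895874023438), (288.95806884765625, 82.07913970947266), 17.484426498413086)
long [[578.3303675002367, 299.8650684546121], [719.5745800047348, 258.6069499073585], [559.0981827904707, -221.73926049837218], [424.17045128097755, -173.10287862285986]] [np.float64(497.45749439666434), np.float64(147.146729192582), np.float64(506.44363547587085), np.float64(143.42590551305062)] [570.3  40.9  27. ]
area 731.0 ((407.1615905761719, 232.7923583984375), (27.659746170043945, 28.403953552246094), 82.87498474121094)
sq [[458.655055403625, -6.265786380554914], [464.3720431656788, -54.63756126390551], [417.4989468717942, -59.135216403217456], [411.832355803407, -11.069228662458698]] [np.float64(47.068442247516934), np.float64(48.708444385311886), np.float64(47.08838559483599), np.float64(48.39885775337159)] [438.1 -32.8  27. ]
```

View pics/c1.png

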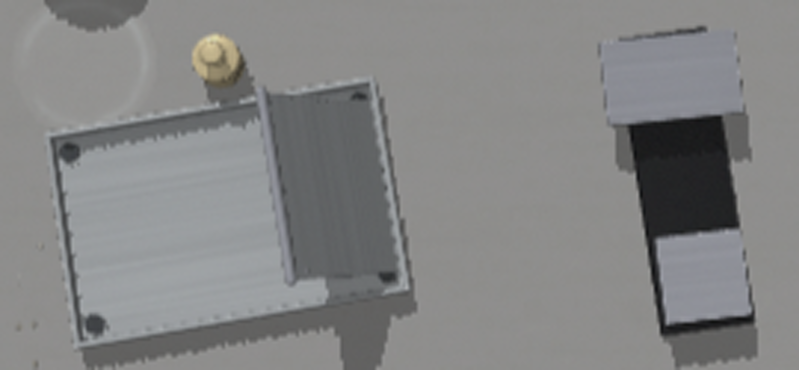

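The crop shows the long coupon's corners at (601,43), (735,31), (744,112) and (607,124). The bar's ends are at (261,92) and (290,280), and the tray corners at (50,133), (373,80), (410,290) and (80,346). From these I work out the poses and the first move.

```bash
python3 - <<'E'
from h import *
np.set_printoptions(precision=2,suppress=True)
T=grab_frame('top')
def W(pts,z): return np.array([onz(T,(170+p[0]/2.96,140+p[1]/2.96),z) for p in pts])
def ang(v): return np.degrees(np.arctan2(v[1],v[0]))
L=W([(601,43),(735,31),(744,112),(607,124)],27)
print('long',L.mean(0),[np.linalg.norm(L[i]-L[i-1]) for i in range(4)],'len dir',ang(L[0]-L[1]),ang(L[3]-L[2]),'wid',ang(L[0]-L[3]),ang(L[1]-L[2]))
E=W([(261,92),(290,280)],95);print('edge',E.mean(0),np.linalg.norm(E[0]-E[1]),'xdir',ang(E[0]-E[1]))
C=W([(50,133),(373,80),(410,290),(80,346)],14);print('tray',C.mean(0),[np.linalg.norm(C[i]-C[i-1]) for i in range(4)],'ydir',ang(C[0]-C[1]),ang(C[3]-C[2]),'x',ang(C[0]-C[3]),ang(C[1]-C[2]))
s=robot.state();R=np.array(s['eef_rot']);print(R,s['tool_pos'],ang(R[:,1]),s['time_s'])
tgt=np.array([L.mean(0)[0],L.mean(0)[1],200]);print('tool shift',R.T@(tgt-np.array(s['tool_pos'])))
E
```

```text
long [553.6  -18.03  27.  ] [np.float64(48.21978407661703), np.float64(79.11913709727536), np.float64(48.36473113601999), np.float64(80.35478031386532)] len dir 94.74402857949596 94.62738168390527 wid 3.1453322005917643 4.613950382455515
edge [484.25 205.6   95.  ] 103.13543998143763 xdir 9.14230809094912
tray [477.8  243.35  14.  ] [np.float64(127.56357782770628), np.float64(194.46784151249832), np.float64(126.78703980145974), np.float64(195.5431857012066)] ydir 99.00764562881274 99.23845215757832 x 9.358260072696414 9.845672301209923
[[-0.93  0.36 -0.  ]
 [ 0.36  0.93 -0.  ]
 [ 0.   -0.   -1.  ]] [231.85 607.21 197.05] 69.1016624720044 1.9
tool shift [-523.62 -469.34   -2.93]
```

Call:
drive_tool(
  moves=[
    {"dx": -0.0436, "dy": -0.0391},
    {"dx": -0.0436, "dy": -0.0391},
    {"dx": -0.0436, "dy": -0.0391},
    {"dx": -0.0436, "dy": -0.0391},
    {"dx": -0.0436, "dy": -0.0391},
    {"dx": -0.0436, "dy": -0.0391},
    {"dx": -0.0436, "dy": -0.0391},
    {"dx": -0.0436, "dy": -0.0391},
    {"dx": -0.0436, "dy": -0.0391},
    {"dx": -0.0436, "dy": -0.0391},
    {"dx": -0.0436, "dy": -0.0391},
    {"dx": -0.0436, "dy": -0.0391},
    {"wz": 10},
    {"wz": 10},
    {"wz": 10},
    {"wz": 10},
    {"wz": 10},
    {"wz": 10},
    {"wz": 4.8},
    {},
  ],
  jaw=-1,
)

```text
validation failed for argument at $.mo...
```

```bash
python3 - <<'E'
from h import *
np.set_printoptions(precision=2,suppress=True)
f=grab_frame('wrist');save(f,'w1.png');s=robot.state();print(s['time_s'],s['tool_pos'],s['eef_rot'],s['width'],s['joint_positions'])
print(ray(f,(0,0))[0])
T=grab_frame('top');S=grab_frame('scene')
for th in ['coupon_long','coupon_square','turner','turner_edge']:
    p=[(n,models.spot_point(x,th)[:1]) for n,x in (('w',f),('t',T),('s',S))]
    for n,q in p: print(th,n,q)
    ob=[(x,q[0]['xy']) for x,(n,q) in zip((f,T,S),p) if q]
    if len(ob)>1: print(tri(ob), [onz(x,u,95 if 'edge' in th else 22) for x,u in ob])
E
```

```text
1.95 [231.89 607.24 197.08] [[-0.93  0.36 -0.  ]
 [ 0.36  0.93  0.  ]
 [ 0.   -0.   -1.  ]] 85.3305548257989 [-74.7   21.94   2.52  91.55  -1.03  66.53  -2.86]
[162.85 632.95 373.76]
coupon_long w []
coupon_long t [{'xy': [393.7, 163.7], 'conf': 0.95}]
coupon_long s []
coupon_square w []
coupon_square t [{'xy': [406.5, 233.1], 'conf': 0.95}]
coupon_square s [{'xy': [355.7, 286.0], 'conf': 0.88}]
[440.1  -33.65  27.57] [array([437.74, -32.4 ,  22.  ]), array([445.36, -33.56,  22.  ])]
turner w [{'xy': [165.3, 386.9], 'conf': 0.62}]
turner t [{'xy': [247.5, 211.8], 'conf': 0.72}]
turner s [{'xy': [277.0, 198.4], 'conf': 0.7}]
[478.96 243.44  -4.5 ] [array([457.21, 269.58,  22.  ]), array([476.36, 241.46,  22.  ]), array([466.36, 222.52,  22.  ])]
turner_edge w []
turner_edge t [{'xy': [264.0, 202.9], 'conf': 0.67}]
turner_edge s [{'xy': [286.0, 174.2], 'conf': 0.6}]
[482.39 204.16  99.28] [array([483.76, 204.06,  95.  ]), array([483.83, 208.06,  95.  ])]
```

View pics/w1.png

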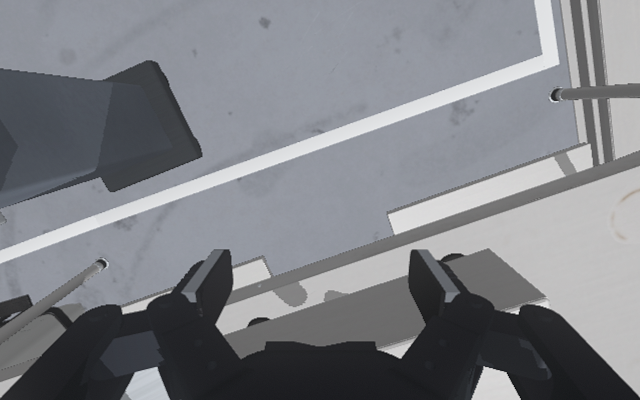

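The move was refused (probably because of the empty row), so the arm has not moved. The wrist view shows only the floor, the table edge and the fingers over the box. I'll resend with explicit zeros.

Call:
drive_tool(
  moves=[
    {"dx": -0.0436, "dy": -0.0391},
    {"dx": -0.0436, "dy": -0.0391},
    {"dx": -0.0436, "dy": -0.0391},
    {"dx": -0.0436, "dy": -0.0391},
    {"dx": -0.0436, "dy": -0.0391},
    {"dx": -0.0436, "dy": -0.0391},
    {"dx": -0.0436, "dy": -0.0391},
    {"dx": -0.0436, "dy": -0.0391},
    {"dx": -0.0436, "dy": -0.0391},
    {"dx": -0.0436, "dy": -0.0391},
    {"dx": -0.0436, "dy": -0.0391},
    {"dx": -0.0436, "dy": -0.0391},
    {"wz": 10},
    {"wz": 10},
    {"wz": 10},
    {"wz": 10},
    {"wz": 10},
    {"wz": 10},
    {"wz": 4.8},
  ],
)

```text
validation failed for argument at $.mo...
```

Call:
drive_tool(
  moves=[
    {"dx": -0.0436, "dy": -0.0391, "dz": 0, "wx": 0, "wy": 0, "wz": 0},
  ],
)

```text
time_s: 2.78
tool_pos: [253.9, 559.2, 196.9]
eef_rot: [[-0.938, 0.348, -0.002], [0.348, 0.938, 0.003], [0.003, 0.002, -1.0]]
force: [1.2, -0.3, -0.6]
width: 85.3
grip_force: 0.0
```

All six keys are needed in each row.

Call:
drive_tool(
  moves=[
    {"dx": -0.0436, "dy": -0.0391, "dz": 0, "wx": 0, "wy": 0, "wz": 0},
    {"dx": -0.0436, "dy": -0.0391, "dz": 0, "wx": 0, "wy": 0, "wz": 0},
    {"dx": -0.0436, "dy": -0.0391, "dz": 0, "wx": 0, "wy": 0, "wz": 0},
    {"dx": -0.0436, "dy": -0.0391, "dz": 0, "wx": 0, "wy": 0, "wz": 0},
    {"dx": -0.0436, "dy": -0.0391, "dz": 0, "wx": 0, "wy": 0, "wz": 0},
    {"dx": -0.0436, "dy": -0.0391, "dz": 0, "wx": 0, "wy": 0, "wz": 0},
    {"dx": -0.0436, "dy": -0.0391, "dz": 0, "wx": 0, "wy": 0, "wz": 0},
    {"dx": -0.0436, "dy": -0.0391, "dz": 0, "wx": 0, "wy": 0, "wz": 0},
    {"dx": -0.0436, "dy": -0.0391, "dz": 0, "wx": 0, "wy": 0, "wz": 0},
    {"dx": -0.0436, "dy": -0.0391, "dz": 0, "wx": 0, "wy": 0, "wz": 0},
    {"dx": -0.0436, "dy": -0.0391, "dz": 0, "wx": 0, "wy": 0, "wz": 0},
    {"dx": 0, "dy": 0, "dz": 0, "wx": 0, "wy": 0, "wz": 10},
    {"dx": 0, "dy": 0, "dz": 0, "wx": 0, "wy": 0, "wz": 10},
    {"dx": 0, "dy": 0, "dz": 0, "wx": 0, "wy": 0, "wz": 10},
    {"dx": 0, "dy": 0, "dz": 0, "wx": 0, "wy": 0, "wz": 10},
    {"dx": 0, "dy": 0, "dz": 0, "wx": 0, "wy": 0, "wz": 10},
    {"dx": 0, "dy": 0, "dz": 0, "wx": 0, "wy": 0, "wz": 10},
    {"dx": 0, "dy": 0, "dz": 0, "wx": 0, "wy": 0, "wz": 4.8},
    {"dx": 0, "dy": 0, "dz": 0, "wx": 0, "wy": 0, "wz": 0},
  ],
)

```text
time_s: 5.15
tool_pos: [553.3, -17.6, 197.2]
eef_rot: [[-0.076, 0.997, 0.0], [0.997, 0.076, 0.0], [0.0, 0.0, -1.0]]
force: [-0.1, -0.6, 0.2]
width: 85.6
grip_force: 0.0
```

```bash
python3 - <<'E'
from h import *
np.set_printoptions(precision=2,suppress=True)
f=grab_frame('wrist');save(f,'w2.png');s=robot.state();print(s['time_s'],s['tool_pos'],s['eef_rot'],s['joint_positions'])
print(ray(f,(0,0))[0])
for th in ['coupon_long','coupon_square']:
    q=models.spot_point(f,th)[:1];print(th,q,models.recognise(f,th)[:1])
    if q: print(onz(f,q[0]['xy'],22))
E
```

```text
5.2 [553.32 -17.59 197.17] [[-0.08  1.    0.  ]
 [ 1.    0.08  0.  ]
 [ 0.    0.   -1.  ]] [-36.94  13.36  39.65 106.51  -9.5   63.43  10.63]
[547.24  55.13 373.87]
coupon_long [{'xy': [320.2, 170.5], 'conf': 0.98}] [{'extent': [299.7, 137.1, 348.1, 208.9], 'conf': 0.62}]
[553.02 -17.04  22.  ]
coupon_square [{'xy': [221.6, 180.0], 'conf': 0.93}] [{'extent': [197.1, 156.1, 248.2, 194.0], 'conf': 0.77}]
[435.72 -37.58  22.  ]
```

View pics/w2.png

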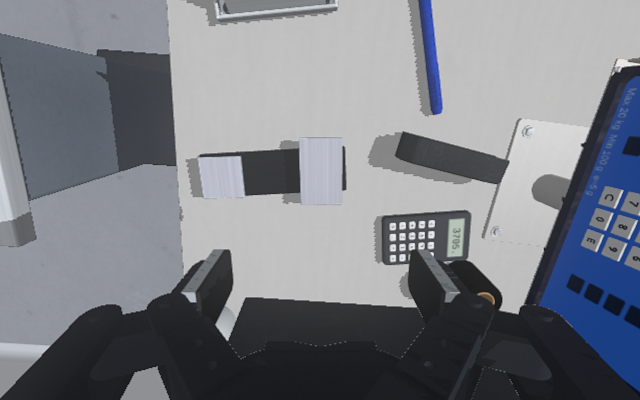

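The wrist view shows the long coupon level at (300–342, 137–205) with the square one to its left at (198–245, 155–198). I'll refine the yaw and height by segmenting this view.

```bash
python3 - <<'E'
from h import *
np.set_printoptions(precision=2,suppress=True)
f=grab_frame('wrist');T=grab_frame('top')
hsv=cv2.cvtColor(f['image'],cv2.COLOR_RGB2HSV)
print(hsv[170,320],hsv[175,222],hsv[230,350],hsv[120,320])
m=((hsv[:,:,1]>18)&(hsv[:,:,2]>140)).astype(np.uint8)*255
m[:, :285]=0;m[:,360:]=0;m[:125]=0;m[218:]=0
m=cv2.morphologyEx(m,cv2.MORPH_CLOSE,np.ones((3,3)))
c=max(cv2.findContours(m,0,1)[0],key=cv2.contourArea);b=cv2.boxPoints(cv2.minAreaRect(c));print(cv2.contourArea(c),b.tolist())
W=np.array([onz(f,p,27) for p in b]);print(W.mean(0),[(np.linalg.norm(W[i]-W[i-1]),np.degrees(np.arctan2(*(W[i]-W[i-1])[[1,0]]))) for i in range(4)])
q=models.spot_point(T,'coupon_long');print(q[:1])
if q:print(tri([(f,b.mean(0)),(T,np.array([170+671.75/2.96,140+77.5/2.96]))]))
E
```

```text
[114  20 202] [116  20 201] [ 15   3 194] [  0   1 194]
2649.5 [[299.0, 138.0], [342.0, 138.0], [342.0, 203.0], [299.0, 203.0]]
[553.32 -17.34  27.  ] [(np.float64(77.67618151800603), np.float64(93.15015019113694)), (np.float64(48.92223280089551), np.float64(4.311569708204685)), (np.float64(77.68165129239746), np.float64(-84.47776495685262)), (np.float64(52.13796614375768), np.float64(-175.69292120658656))]
[{'xy': [396.8, 163.6], 'conf': 0.74}]
[553.63 -17.56  24.21]
```

Call:
drive_tool(
  moves=[
    {"dx": 0, "dy": 0, "dz": 0.05, "wx": 0, "wy": 0, "wz": 0},
    {"dx": 0, "dy": 0, "dz": 0.05, "wx": 0, "wy": 0, "wz": 0},
    {"dx": 0, "dy": 0, "dz": 0.04, "wx": 0, "wy": 0, "wz": 0},
    {"dx": 0, "dy": 0, "dz": 0.03, "wx": 0, "wy": 0, "wz": 0},
    {"dx": 0, "dy": 0, "dz": 0.015, "wx": 0, "wy": 0, "wz": 0},
    {"dx": 0, "dy": 0, "dz": 0.006, "wx": 0, "wy": 0, "wz": 0},
    {"dx": 0, "dy": 0, "dz": 0, "wx": 0, "wy": 0, "wz": 0},
    {"dx": 0, "dy": 0, "dz": 0, "wx": 0, "wy": 0, "wz": 0},
  ],
)

```text
time_s: 6.55
tool_pos: [554.6, -17.7, 7.3]
eef_rot: [[-0.075, 0.997, 0.003], [0.997, 0.075, 0.0], [0.0, 0.003, -1.0]]
force: [-0.3, -0.2, 0.7]
width: 85.3
grip_force: 0.0
```

Call:
drive_tool(
  moves=[
    {"dx": 0, "dy": 0, "dz": 0, "wx": 0, "wy": 0, "wz": 0},
    {"dx": 0, "dy": 0, "dz": 0, "wx": 0, "wy": 0, "wz": 0},
    {"dx": 0, "dy": 0, "dz": 0, "wx": 0, "wy": 0, "wz": 0},
    {"dx": 0, "dy": 0, "dz": 0, "wx": 0, "wy": 0, "wz": 0},
    {"dx": 0, "dy": 0, "dz": 0, "wx": 0, "wy": 0, "wz": 0},
    {"dx": 0, "dy": 0, "dz": 0, "wx": 0, "wy": 0, "wz": 0},
  ],
  jaw=1,
  newtons=40,
)

```text
time_s: 7.3
tool_pos: [553.2, -17.7, 6.0]
eef_rot: [[-0.075, 0.997, -0.0], [0.997, 0.075, -0.0], [-0.0, -0.0, -1.0]]
force: [-0.6, -0.3, -1.6]
width: -0.5
grip_force: 0.0
```

The jaws shut with nothing between them, so I'll look before doing anything else.

```bash
python3 - <<'E'
from h import *
f=grab_frame('wrist');S=grab_frame('scene');s=robot.state();print(s['time_s'],s['width'],s['grip_force'],s['tool_pos'])
cv2.imwrite('pics/g1.png',np.vstack([cv2.resize(f['image'],(480,300)),cv2.resize(S['image'][190:340,280:520],(480,300))])[:,:,::-1])
E
```

```text
7.4 0.2621927957829107 0.0 [553.24286325 -17.72775197   6.03091532]
```

View pics/g1.png

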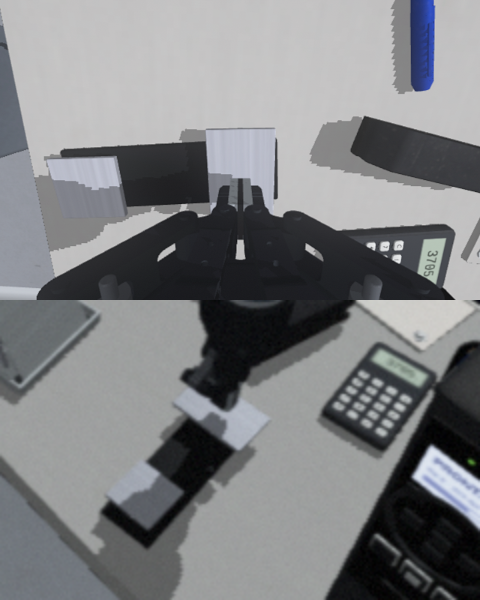

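The wrist view shows the shut fingertips in front of the coupon, which still looks level. I'll check the projection numerically.

```bash
python3 - <<'E'
from h import *
np.set_printoptions(precision=1,suppress=True)
f=grab_frame('wrist')
def proj(p):
    c=np.array(f['R'])@p+np.array(f['t']);return np.array([f['fx']*c[0]/c[2]+f['cx'],f['fy']*c[1]/c[2]+f['cy']])
a=np.radians(4.5);u=np.array([np.cos(a),np.sin(a),0]);v=np.array([-u[1],u[0],0]);C=np.array([553.3,-17.4,27])
for z in (27,22,11): print(z,[proj(C+[0,0,z-27]+sx*25*u+sy*40*v) for sx,sy in ((-1,1),(1,1),(1,-1),(-1,-1))])
for z in (6,25,40): print('tcp',z,proj(np.array([553.2,-17.7,z])))
hsv=cv2.cvtColor(f['image'],cv2.COLOR_RGB2HSV)
m=((hsv[:,:,1]>16)&(hsv[:,:,2]>100)&(abs(hsv[:,:,0].astype(int)-115)<10)).astype(np.uint8)*255
n,l,st,ce=cv2.connectedComponentsWithStats(m)
for i in range(1,n):
    if st[i,4]>300: print(st[i],ce[i])
cv2.imwrite('pics/g2.png',cv2.resize(f['image'][130:330,170:430,::-1],(780,600),interpolation=cv2.INTER_CUBIC))
E
```

```text
27 [array([273.5, 171.8]), array([368.2, 171.4]), array([362.6, 301.4]), array([279.9, 301.7])]
22 [array([274.8, 169.9]), array([366.8, 169.5]), array([361.5, 296.4]), array([281. , 296.7])]
11 [array([277.6, 166. ]), array([364. , 165.7]), array([359.3, 286.3]), array([283.1, 286.5])]
tcp 6 [320.8 227.2]
tcp 25 [320.9 240. ]
tcp 40 [320.9 252.1]
[ 552    0   29  122 3112] [565.9  58. ]
[    0    61    73   324 13253] [ 24.5 262.2]
[ 274  171   94  116 7938] [321.5 216.2]
[  62  208  105   83 7124] [116.7 248.1]
```

View pics/g2.png

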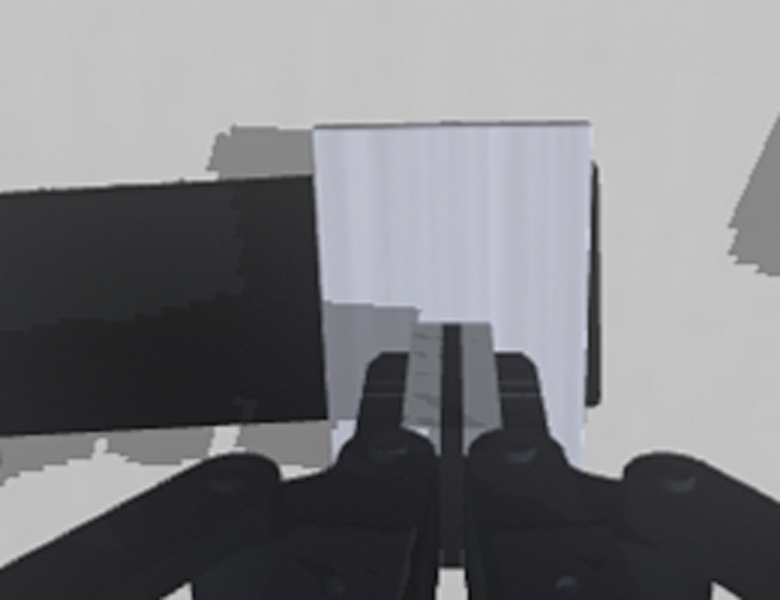

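The coupon has not moved: its top projects exactly at z=27. The shut fingertips show in front of it at wrist pixel (320,237), so they must sit above it. I'll triangulate the tip with the scene camera, where it is at about (396,244).

```bash
python3 - <<'E'
from h import *
np.set_printoptions(precision=1,suppress=True)
f=grab_frame('wrist');S=grab_frame('scene')
for w in (237,240):
  for s in ((396,244),(394,241),(398,246)):
    print(w,s,tri([(f,(320,w)),(S,s)]))
for z in (6,20,30,40): 
    for y in (-7,-17.7): print(z,y,[np.array([x['fx']*c[0]/c[2]+x['cx'],x['fy']*c[1]/c[2]+x['cy']]) for x in (f,S) for c in [np.array(x['R'])@np.array([553.2,y,z])+np.array(x['t'])]])
cv2.imwrite('pics/g3.png',cv2.resize(S['image'][205:280,345:445,::-1],(800,600),interpolation=cv2.INTER_CUBIC))
E
```

```text
237 (396, 244) [557.7 -18.9  28.1]
237 (394, 241) [556.6 -15.   35.3]
237 (398, 246) [558.9 -22.1  23.2]
240 (396, 244) [557.3 -19.7  29.5]
240 (394, 241) [556.3 -15.7  36.6]
240 (398, 246) [558.6 -22.9  24.6]
6 -7 [array([322.1, 211.3]), array([385. , 248.7])]
6 -17.7 [array([320.8, 227.2]), array([389.1, 252.1])]
20 -7 [array([322.2, 219.4]), array([385.9, 244.6])]
20 -17.7 [array([320.8, 236.4]), array([390. , 248.1])]
30 -7 [array([322.3, 225.9]), array([386.5, 241.7])]
30 -17.7 [array([320.9, 243.8]), array([390.7, 245.2])]
40 -7 [array([322.5, 233.3]), array([387.2, 238.7])]
40 -17.7 [array([320.9, 252.1]), array([391.3, 242.2])]
```

View pics/g3.png

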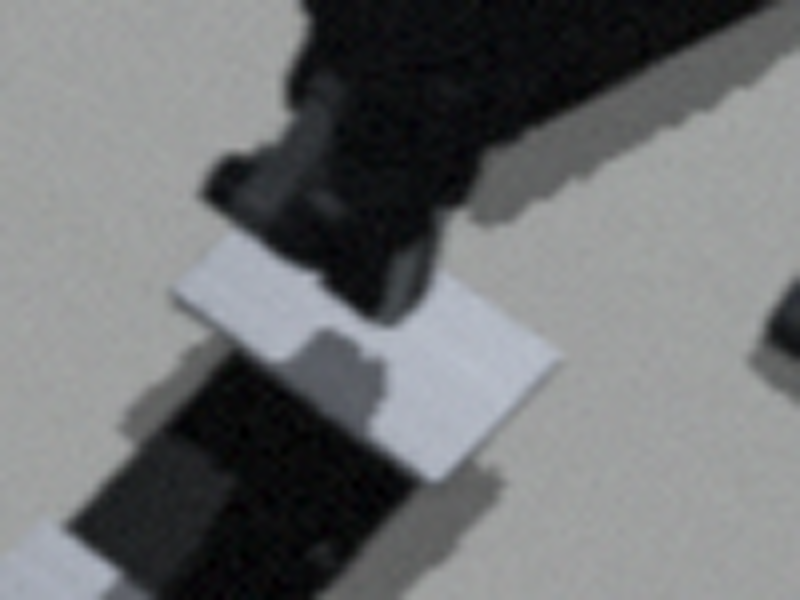

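The scene view shows the shut fingertips at about (390,243), hovering above the coupon's middle with a detached shadow. The real tips are therefore roughly 30 mm above the reported TCP. I'll probe gently downward with the jaws shut to find the real tip offset.

Call:
drive_tool(
  moves=[
    {"dx": 0, "dy": 0, "dz": 0.002, "wx": 0, "wy": 0, "wz": 0},
    {"dx": 0, "dy": 0, "dz": 0.002, "wx": 0, "wy": 0, "wz": 0},
    {"dx": 0, "dy": 0, "dz": 0, "wx": 0, "wy": 0, "wz": 0},
  ],
)

```text
time_s: 7.92
tool_pos: [553.0, -17.7, 1.8]
eef_rot: [[-0.075, 0.997, -0.001], [0.997, 0.075, -0.0], [-0.0, -0.001, -1.0]]
force: [-0.1, 0.2, 0.6]
width: 0.1
grip_force: 0.0
```

Call:
drive_tool(
  moves=[
    {"dx": 0, "dy": 0, "dz": 0.002, "wx": 0, "wy": 0, "wz": 0},
    {"dx": 0, "dy": 0, "dz": 0, "wx": 0, "wy": 0, "wz": 0},
  ],
)

```text
time_s: 8.18
tool_pos: [553.1, -17.7, -0.1]
eef_rot: [[-0.075, 0.997, -0.0], [0.997, 0.075, -0.0], [-0.0, -0.0, -1.0]]
force: [0.1, 0.0, -0.7]
width: 0.4
grip_force: 0.0
```

Call:
drive_tool(
  moves=[
    {"dx": 0, "dy": 0, "dz": 0.002, "wx": 0, "wy": 0, "wz": 0},
    {"dx": 0, "dy": 0, "dz": 0, "wx": 0, "wy": 0, "wz": 0},
  ],
)

```text
time_s: 8.43
tool_pos: [553.1, -17.7, -2.1]
eef_rot: [[-0.075, 0.997, -0.0], [0.997, 0.075, -0.0], [0.0, -0.0, -1.0]]
force: [0.1, 0.6, -0.4]
width: 0.0
grip_force: 0.0
```

Call:
drive_tool(
  moves=[
    {"dx": 0, "dy": 0, "dz": 0.002, "wx": 0, "wy": 0, "wz": 0},
    {"dx": 0, "dy": 0, "dz": 0, "wx": 0, "wy": 0, "wz": 0},
  ],
)

```text
time_s: 8.68
tool_pos: [553.1, -17.7, -4.1]
eef_rot: [[-0.075, 0.997, -0.0], [0.997, 0.075, -0.0], [0.0, -0.0, -1.0]]
force: [-0.2, -0.3, 1.1]
width: -0.1
grip_force: 0.0
```

```bash
python3 - <<'E'
from h import *
s=robot.state();print(s['time_s'],s['tool_pos'],s['force'])
E
```

```text
8.675 [553.08400041 -17.6989623   -4.13561962] [-0.15021017 -0.30988146  1.10456664]
```

Call:
drive_tool(
  moves=[
    {"dx": 0, "dy": 0, "dz": 0.002, "wx": 0, "wy": 0, "wz": 0},
    {"dx": 0, "dy": 0, "dz": 0, "wx": 0, "wy": 0, "wz": 0},
  ],
)

```text
time_s: 8.93
tool_pos: [553.1, -17.7, -6.1]
eef_rot: [[-0.075, 0.997, -0.0], [0.997, 0.075, -0.0], [0.0, -0.0, -1.0]]
force: [-0.2, -0.4, -0.5]
width: -0.2
grip_force: 0.0
```

Call:
drive_tool(
  moves=[
    {"dx": 0, "dy": 0, "dz": 0.0015, "wx": 0, "wy": 0, "wz": 0},
    {"dx": 0, "dy": 0, "dz": 0, "wx": 0, "wy": 0, "wz": 0},
  ],
)

```text
time_s: 9.18
tool_pos: [553.5, -17.7, -7.0]
eef_rot: [[-0.075, 0.997, 0.0], [0.997, 0.075, 0.0], [0.0, 0.0, -1.0]]
force: [-1.5, 0.9, 3.2]
width: 0.2
grip_force: 1.9
```

Contact is at reported z = −7.0 with the tip on the coupon top at 27, so the true tips are 34 mm above the reported TCP. I back off, open, and descend to a reported z of about −28.

Call:
drive_tool(
  moves=[
    {"dx": 0, "dy": 0, "dz": -0.02, "wx": 0, "wy": 0, "wz": 0},
    {"dx": 0, "dy": 0, "dz": 0, "wx": 0, "wy": 0, "wz": 0},
  ],
)

```text
time_s: 9.43
tool_pos: [555.5, -17.9, 14.7]
eef_rot: [[-0.075, 0.997, 0.005], [0.997, 0.075, 0.0], [-0.0, 0.005, -1.0]]
force: [-0.8, -0.5, 1.0]
width: -0.2
grip_force: 0.0
```

Call:
drive_tool(
  moves=[
    {"dx": 0, "dy": 0, "dz": 0, "wx": 0, "wy": 0, "wz": 0},
    {"dx": 0, "dy": 0, "dz": 0, "wx": 0, "wy": 0, "wz": 0},
    {"dx": 0, "dy": 0, "dz": 0, "wx": 0, "wy": 0, "wz": 0},
    {"dx": 0, "dy": 0, "dz": 0, "wx": 0, "wy": 0, "wz": 0},
    {"dx": 0, "dy": 0, "dz": 0, "wx": 0, "wy": 0, "wz": 0},
  ],
  jaw=-1,
)

```text
time_s: 10.05
tool_pos: [553.2, -17.7, 12.4]
eef_rot: [[-0.075, 0.997, -0.0], [0.997, 0.075, -0.0], [-0.0, -0.0, -1.0]]
force: [-0.5, 0.3, 0.4]
width: 85.3
grip_force: 0.0
```

Call:
drive_tool(
  moves=[
    {"dx": 0, "dy": 0, "dz": 0.01, "wx": 0, "wy": 0, "wz": 0},
    {"dx": 0, "dy": 0, "dz": 0.01, "wx": 0, "wy": 0, "wz": 0},
    {"dx": 0, "dy": 0, "dz": 0.01, "wx": 0, "wy": 0, "wz": 0},
    {"dx": 0, "dy": 0, "dz": 0.006, "wx": 0, "wy": 0, "wz": 0},
    {"dx": 0, "dy": 0, "dz": 0.004, "wx": 0, "wy": 0, "wz": 0},
    {"dx": 0, "dy": 0, "dz": 0, "wx": 0, "wy": 0, "wz": 0},
    {"dx": 0, "dy": 0, "dz": 0, "wx": 0, "wy": 0, "wz": 0},
  ],
)

```text
time_s: 10.92
tool_pos: [553.6, -17.8, -27.2]
eef_rot: [[-0.075, 0.997, 0.001], [0.997, 0.075, 0.0], [-0.0, 0.001, -1.0]]
force: [-0.3, -0.1, -0.6]
width: 85.6
grip_force: 0.0
```

Call:
drive_tool(
  moves=[
    {"dx": 0, "dy": 0, "dz": 0, "wx": 0, "wy": 0, "wz": 0},
    {"dx": 0, "dy": 0, "dz": 0, "wx": 0, "wy": 0, "wz": 0},
    {"dx": 0, "dy": 0, "dz": 0, "wx": 0, "wy": 0, "wz": 0},
    {"dx": 0, "dy": 0, "dz": 0, "wx": 0, "wy": 0, "wz": 0},
    {"dx": 0, "dy": 0, "dz": 0, "wx": 0, "wy": 0, "wz": 0},
  ],
  jaw=1,
  newtons=40,
)

```text
time_s: 11.55
tool_pos: [553.6, -17.7, -26.9]
eef_rot: [[-0.075, 0.997, 0.0], [0.997, 0.075, 0.0], [0.0, 0.0, -1.0]]
force: [-1.2, -0.2, 5.1]
width: 48.7
grip_force: 41.2
```

Gripped at 48.7 mm, about 41 N, with the underside at reported z + 49. Now I lift to put the underside about 132 mm up, carry it to 15 mm past the edge, and turn it 5° to square.

Call:
drive_tool(
  moves=[
    {"dx": 0, "dy": 0, "dz": -0.018, "wx": 0, "wy": 0, "wz": 0},
    {"dx": 0, "dy": 0, "dz": -0.03, "wx": 0, "wy": 0, "wz": 0},
    {"dx": 0, "dy": 0, "dz": -0.04, "wx": 0, "wy": 0, "wz": 0},
    {"dx": 0, "dy": 0, "dz": -0.023, "wx": 0, "wy": 0, "wz": 0},
    {"dx": 0.0302, "dy": -0.0068, "dz": 0, "wx": 0, "wy": 0, "wz": 0},
    {"dx": 0.0302, "dy": -0.0068, "dz": 0, "wx": 0, "wy": 0, "wz": 0},
    {"dx": 0.0302, "dy": -0.0068, "dz": 0, "wx": 0, "wy": 0, "wz": 0},
    {"dx": 0.0302, "dy": -0.0068, "dz": 0, "wx": 0, "wy": 0, "wz": 0},
    {"dx": 0.0302, "dy": -0.0068, "dz": 0, "wx": 0, "wy": 0, "wz": 0},
    {"dx": 0.0302, "dy": -0.0068, "dz": 0, "wx": 0, "wy": 0, "wz": 0},
    {"dx": 0.0302, "dy": -0.0068, "dz": 0, "wx": 0, "wy": 0, "wz": 0},
    {"dx": 0.0302, "dy": -0.0068, "dz": 0, "wx": 0, "wy": 0, "wz": 0},
    {"dx": 0, "dy": 0, "dz": 0, "wx": 0, "wy": 0, "wz": -5},
    {"dx": 0, "dy": 0, "dz": 0, "wx": 0, "wy": 0, "wz": 0},
    {"dx": 0, "dy": 0, "dz": 0, "wx": 0, "wy": 0, "wz": 0},
    {"dx": 0, "dy": 0, "dz": 0, "wx": 0, "wy": 0, "wz": 0},
  ],
)

```text
time_s: 13.55
tool_pos: [481.1, 218.3, 83.7]
eef_rot: [[-0.16, 0.987, 0.0], [0.987, 0.16, -0.0], [-0.0, 0.0, -1.0]]
force: [-1.1, -0.2, -1.7]
width: 48.9
grip_force: 42.0
```

```bash
python3 - <<'E'
from h import *
f=grab_frame('wrist');S=grab_frame('scene');s=robot.state();print(s['time_s'],s['width'],s['grip_force'],s['tool_pos'],s['eef_rot'])
np.set_printoptions(precision=1,suppress=True)
for n,x in (('w',f),('s',S)):
    for th,z in (('turner_edge',95),('coupon_long',132)):
        for q in models.spot_point(x,th)[:1]: print(n,th,q,onz(x,q['xy'],z))
cv2.imwrite('pics/g4.png',np.vstack([cv2.resize(f['image'],(480,300)),cv2.resize(S['image'][110:260,190:430],(480,300))])[:,:,::-1])
E
```

```text
13.65 48.95683404466009 42.006826400756836 [481.08033558 218.53345499  83.60146432] [[-1.60221179e-01  9.87081138e-01  2.24518776e-05]
 [ 9.87081122e-01  1.60221181e-01 -1.79597619e-04]
 [-1.80874688e-04 -6.61351774e-06 -9.99999984e-01]]
w coupon_long {'xy': [320.0, 269.0], 'conf': 0.9} [480.8 216.7 132. ]
s turner_edge {'xy': [285.4, 177.4], 'conf': 0.8} [477.6 202.1  95. ]
s coupon_long {'xy': [278.9, 158.6], 'conf': 0.93} [478.9 220.5 132. ]
```

View pics/g4.png

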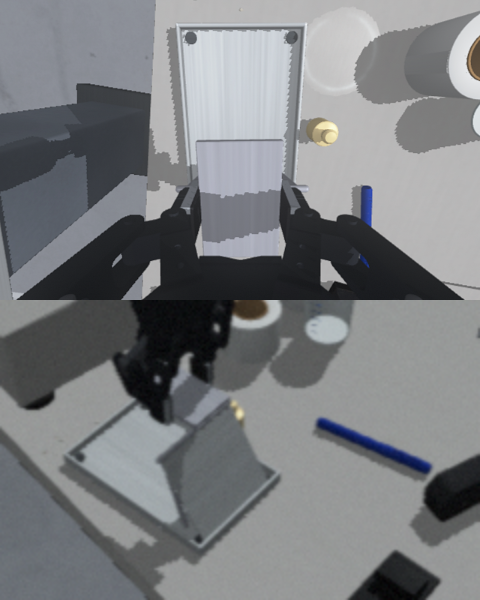

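The coupon is level and square over the bar, centred between the bar's ends at wrist pixels (240,249) and (407,249), with its far end over the tray. One last check of the bar's position from this view.

```bash
python3 - <<'E'
from h import *
np.set_printoptions(precision=1,suppress=True)
f=grab_frame('wrist')
a,b=onz(f,(241,249),95),onz(f,(406,249),95);print(a,b,(a+b)/2,np.linalg.norm(a-b))
# front end of coupon top at z=137
c,d=onz(f,(196*4/3,141*4/3),137),onz(f,(282*4/3,140*4/3),137);u=np.array([-.16,.987,0]);print((c+d)/2,(c+d)/2-40*u)
E
```

```text
[434.6 201.9  95. ] [533.3 218.   95. ] [484. 210.  95.] 99.97526109833927
[473.3 258.6 137. ] [479.7 219.2 137. ]
```

Estimates of the offset range from 9 to 15 mm, so I move 4 mm further over the tray and release.

Call:
drive_tool(
  moves=[
    {"dx": 0.004, "dy": 0, "dz": 0, "wx": 0, "wy": 0, "wz": 0},
    {"dx": 0, "dy": 0, "dz": 0, "wx": 0, "wy": 0, "wz": 0},
    {"dx": 0, "dy": 0, "dz": 0, "wx": 0, "wy": 0, "wz": 0},
    {"dx": 0, "dy": 0, "dz": 0, "wx": 0, "wy": 0, "wz": 0},
  ],
)

```text
time_s: 14.4
tool_pos: [480.3, 223.0, 83.6]
eef_rot: [[-0.162, 0.987, -0.0], [0.987, 0.162, -0.0], [-0.0, -0.0, -1.0]]
force: [0.1, 0.1, -1.2]
width: 48.6
grip_force: 42.0
```

Call:
drive_tool(
  moves=[
    {"dx": 0, "dy": 0, "dz": 0, "wx": 0, "wy": 0, "wz": 0},
    {"dx": 0, "dy": 0, "dz": 0, "wx": 0, "wy": 0, "wz": 0},
    {"dx": 0, "dy": 0, "dz": 0, "wx": 0, "wy": 0, "wz": 0},
    {"dx": 0, "dy": 0, "dz": 0, "wx": 0, "wy": 0, "wz": 0},
    {"dx": 0, "dy": 0, "dz": 0, "wx": 0, "wy": 0, "wz": 0},
    {"dx": 0, "dy": 0, "dz": 0, "wx": 0, "wy": 0, "wz": 0},
    {"dx": 0, "dy": 0, "dz": -0.04, "wx": 0, "wy": 0, "wz": 0},
    {"dx": 0, "dy": 0, "dz": -0.05, "wx": 0, "wy": 0, "wz": 0},
    {"dx": 0, "dy": 0, "dz": -0.05, "wx": 0, "wy": 0, "wz": 0},
    {"dx": 0, "dy": 0, "dz": 0, "wx": 0, "wy": 0, "wz": 0},
    {"dx": 0, "dy": 0, "dz": 0, "wx": 0, "wy": 0, "wz": 0},
  ],
  jaw=-1,
)

```text
time_s: 15.78
tool_pos: [479.8, 223.0, 223.2]
eef_rot: [[-0.162, 0.987, -0.001], [0.987, 0.162, 0.0], [0.0, -0.001, -1.0]]
force: [-0.1, -0.2, -1.0]
width: 85.1
grip_force: 0.0
```

```bash
python3 - <<'E'
from h import *
np.set_printoptions(precision=1,suppress=True)
f=grab_frame('wrist');S=grab_frame('scene');print(robot.state()['time_s'])
for n,x in (('w',f),('s',S)):
    for th in ('coupon_long','coupon_square'):
        for q in models.spot_point(x,th)[:1]: print(n,th,q,onz(x,q['xy'],9 if 'long' in th else 22))
cv2.imwrite('pics/g5.png',np.vstack([cv2.resize(f['image'],(480,300)),cv2.resize(S['image'][110:260,190:430],(480,300))])[:,:,::-1])
E
```

```text
15.875
w coupon_long {'xy': [311.3, 123.9], 'conf': 0.95} [459.8 273.    9. ]
w coupon_square {'xy': [263.3, 330.5], 'conf': 0.81} [434.8 -39.2  22. ]
s coupon_long {'xy': [259.5, 188.4], 'conf': 0.57} [461.5 279.3   9. ]
s coupon_square {'xy': [350.6, 284.3], 'conf': 0.8} [440.9 -25.   22. ]
```

View pics/g5.png

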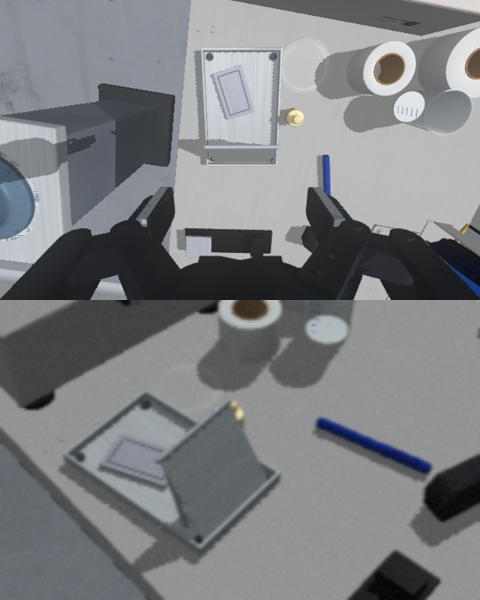

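The coupon lies flat on the tray floor at wrist pixel (233,90) with its engraved frame up. The square coupon is still on its pedestal at (198,245), and the gripper is clear.

```bash
python3 -c "
from rig import robot
print(robot.sign_off())"
```

```text
the job is handed in; nothing more can be done
None
```

The long coupon flipped over the ramp's edge and lies flat in the tray with its engraved face up; the square coupon stayed on its stand, and the job was handed in at about 16 s of the 38 s allowed (the hand-in returned no verdict).

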